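# Latch the filter slide in the beam

## Task

The sprung filter slide on the optical breadboard stands out of the beam: with the fingertips push its upright push plate in against the spring until the stop pin drops behind the slide's tooth, then let go, so that the slide springs back and latches against the pin in its middle position, with the filter in the beam. Only push: do not take hold of or straddle the push plate, and do not touch the filter or the pin's knob. Leave the pen, the detector and the dust cap where they are.

Things in the scene. Friction and masses are not known exactly. Their poses are not given: they have to be found in the camera images.
- filter_unit: Aluminium base plate 220 x 80 x 8 mm bolted to a black breadboard (its top is 10 mm above the table), with two low rails (tops 20 mm above the underside). Origin: centre of the underside; z up; local +x is the way the slide is pushed in. At local x = 65, y = +-85 mm two black tubes on posts, 56 mm high, mark the beam, which runs along y.
- filter_slide (a joint): Travel of the slide along the unit's +x (m): 0 = out (start), 0.030 = latched, 0.050 = end stop. A spring drives it back: 3 N at 0, rising to 6 N at 0.050. From 0.007 to 0.030 its ramped tooth lifts the pin (up to 2 N more); past 0.031 the pin has dropped behind the tooth and stops the return at 0.030. Let go earlier, it goes back to 0. Pushing to 0.040-0.047 is ample.
- push_plate: Upright aluminium plate at the outer end of the slide, moving with it: 8 mm thick (x), 38 mm wide (y), 48 mm high, top 80 mm above the table. Origin: middle of its lower edge, with the slide at 0 at local x = -75, y = 0, z = 22 mm of the unit; axes as the unit (x = push direction). Push it on its outer (-x) face, where there is free room.
- push_face (a point): Centre of use of the push plate's outer (-x) face: 30 mm above the plate's lower edge, on the face, 62 mm above the table. Moves with the slide; its axes are those of the unit.
- filter: Amber square filter in a black frame, 40 mm long (x), 8 mm thick (y), 50 mm high, standing on the slide 110 mm ahead (+x) of the push plate; it moves with the slide. Origin: middle of its underside, axes as the unit. When latched it is in line with the two tubes. Not to be touched.
- stop_pin (a joint): Height (m) of the vertical steel stop pin, 8 mm in diameter, above its lowest place: 0 = down (start, and again when latched), up to 0.009 as the tooth passes under it; a light spring drives it down. It stands at the unit's local x = y = 0 in a bridge across the slide (18 mm long in x, 70 mm wide, top 54 mm above the unit's underside).
- pin_knob: Black knob on top of the stop pin, 18 mm in diameter, 12 mm high, above the bridge; rises and falls with the pin. Origin: centre of its underside, 55.5 mm above the unit's underside when down. Not to be touched.
- pen_centre (a point): Centre of a loose clear pen, 140 x 10 x 10 mm, lying on the breadboard to the unit's +y side. Leave alone.
- detector_centre (a point): Centre (38 mm up) of a loose black cylindrical detector standing on the breadboard on the unit's -y side: 30 mm in diameter, 76 mm high, white band, brass plug on top. Leave alone.
- dust_cap_centre (a point): Centre of a loose red dust cap, a disc 26 mm in diameter, 12 mm high, lying on the breadboard outside the push plate, 85 to 130 mm from it. Leave alone.

How it is judged:
By the outcome, as a careful person would: the job done as asked, in the order asked, and still so for the second after the job is handed in, with the robot touching nothing.
It also fails if it takes over 35 s, if anything falls off the work surface, if the arm or the gripper's body presses on something with over 40 N, if the wrist force passes 120 N, or if a joint passes its speed limit or range.

## Robot

A 6-joint arm with a two-finger parallel gripper is mounted at the origin on the work surface. World frame = base frame: x ahead of the robot, y to its left, z up, the work surface at z = 0. Lengths are in m, angles in rad, forces in N, time in s.
With the tool pointing down it reaches from about 0.3 to 0.875 m from the base axis. Payload 6.4 kg.
Tool frame: the origin (TCP) lies at the very end of the fingers, on their centre line; the grasp point (between the pads) lies grip_point_offset behind it (grip_point_offset is the distance from the TCP to the grasp point, in m); y points along the fingers, x is the direction in which the jaws open and shut, and the axes are right-handed (so a half turn about y gives the same grasp; the last joint's range is limited). The gripper opens to 85 mm and grips with 20 to 120 N. Pads are 22 mm wide; open, the fingers measure 114 mm over their backs; the gripper's body (76 mm by 85 mm) begins 54 mm behind the grasp point. The pads swing forward as they close: fully open they stand 13 mm farther back than shut.
Start: joints at [-1.365, 0.181, 1.607, -0, 1.354, -0.206], TCP at [0.23, -0.527, 0.231] pointing down, gripper open.
Joint ranges: [-2.99, 2.99], [-0.89, 2.07], [0.3, 2.58], [-1.14, 4.28], [0, 2.63], [-3.12, 3.12]. Speed limits (rad/s): [2.57, 2.57, 3.01, 3.14, 3.14, 3.14].

## Interface

Orientations are given as a unit quaternion [w, x, y, z].
In Python, from bench import get_obs, camera, camera_model, hand_in, grip_point_offset gives the robot as it stands.
- The arm moves only by the shell command python3 -m jog 'ROWS'. ROWS is JSON, a list of rows, each a list of 7 numbers: the shift along the tool's x, y, z in mm, then the turn, a rotation vector about the tool's x, y, z in degrees, then the gripper's target within -1 to 1 (shut at 1, half-way at 0, fully open at -1). In form: [[x, y, z, ax, ay, az, grip], ...]. A call has 1 to 8 rows; each row shifts and turns the commanded pose from where the row before left it, along the tool's axes as they then stand; what a row does not reach is not made up. A row lasts 1/12 s, in which the tool goes at most 41.7 mm and 7.16 degrees, less where a joint would pass 70% of its speed; a pose out of reach is approached as far as the arm can. A call is refused whole if a number of a shift passes 41.7 or a number of a turn 7.16, either way. A call with a gripper value outside its range is refused whole. The fingers move at their own pace and stop on an object; the grip force is fixed at half the most. Time passes only in rows, so rows that do not move let the fingers close. It gives the time, the measured TCP pose, the force and the opening at its end, in the units of the state.
- get_obs(): the state, without advancing time (a new reading comes with each control period).
- camera(name): name is "scene" or "top" or "wrist"; returns the picture (400x640x3 uint8, blue, green, red); there is no depth.
- camera_model(name): a dict with "K" (3x3 intrinsics, pixels), "distortion" ([k1, k2, p1, p2, k3] as OpenCV has them; the pictures are not rectified), "pose" (4x4, takes a point from camera to world coordinates). Camera axes: x right, y down, z forward; pixel columns grow to the right and rows downward; lengths in m; the calibration is good to about 2 mm. A picture is of the moment at which its call begins: read the wrist's pose just before it. camera_model takes no time and is no camera call; for the wrist camera it gives the pose at the moment of the call.
- hand_in(): hands the job in, once; it reports no verdict.
The state is a dict: "time_s": time; "q": joint angles; "dq": joint speeds; "joint_efforts": joint torques, N m; "eef_pos": TCP position; "eef_rot": TCP orientation; "wrist_force": force on the tool from outside, world axes, zero at the start; "torque": the same for the moment, N m; "opening": opening from 0.0 (shut) to 1.0 (fully open).
Only numpy, scipy, OpenCV 4.12 (cv2) and the standard library are available. Lean on these libraries where they do the work, as an engineer would, in place of code of your own. Each camera call takes 0.05 s, during which the arm holds its last target.

## Working session

There is one attempt and no reset: what is moved stays moved. The work goes in short steps, Python scripts to look and compute and a shell command to move; the robot and the scene stay as the last step left them, time stands still between calls to the robot, and variables do not carry over. Pictures are saved under pics/ and viewed, and the job is handed in when it is done.

```bash
ls; mkdir -p pics
python3 - <<'E'
from bench import *
import cv2
o=get_obs();print({k:o[k] for k in('time_s','eef_pos','eef_rot','wrist_force','opening')},grip_point_offset)
for n in('scene','top','wrist'):
    cv2.imwrite(f'pics/{n}0.png',camera(n)); m=camera_model(n);print(n,m)
E
```

```text
pics
{'time_s': 0.0, 'eef_pos': array([ 0.23004769, -0.52636351,  0.23038322]), 'eef_rot': array([ 0.59210613, -0.59122299,  0.38765855, -0.38676421]), 'wrist_force': array([-1.06468845, -0.28178586,  0.09368774]), 'opening': 1.0039327265592046} 0.0187
scene {'K': array([[434.30998934,   0.        , 316.71157008],
       [  0.        , 434.30998934, 195.12834159],
       [  0.        ,   0.        ,   1.        ]]), 'distortion': array([-0.0821177,  0.       ,  0.       ,  0.       ,  0.       ]), 'pose': array([[ 0.65591516,  0.42858598, -0.62136089,  1.07115956],
       [ 0.75469286, -0.3883037 ,  0.52882788, -0.42697634],
       [-0.01462852, -0.81580285, -0.57814506,  0.5745198 ],
       [ 0.        ,  0.        ,  0.        ,  1.        ]])}
top {'K': array([[517.65974254,   0.        , 312.78211906],
       [  0.        , 517.65974254, 198.19416411],
       [  0.        ,   0.        ,   1.        ]]), 'distortion': array([0.01405954, 0.        , 0.        , 0.        , 0.        ]), 'pose': array([[-0.00907824, -0.99282771,  0.11920875,  0.43957547],
       [-0.999617  ,  0.00589373, -0.02703915,  0.04948071],
       [ 0.02614264, -0.11940856, -0.99250096,  0.98445793],
       [ 0.        ,  0.        ,  0.        ,  1.        ]])}
wrist {'K': array([[299.36292789,   0.        , 322.11705461],
       [  0.        , 299.36292789, 201.18400595],
       [  0.        ,   0.        ,   1.        ]]), 'distortion': array([-0.01297136,  0.        ,  0.        ,  0.        ,  0.        ]), 'pose': array([[ 4.00141489e-01, -8.77281136e-01, -2.65074703e-01,
         2.97440159e-01],
       [-9.16453068e-01, -3.83274964e-01, -1.14952499e-01,
        -4.97624178e-01],
       [-7.50837820e-04,  2.88925789e-01, -9.57351202e-01,
         3.72706603e-01],
       [ 0.00000000e+00,  0.00000000e+00,  0.00000000e+00,
         1.00000000e+00]])}
```

View pics/scene0.png

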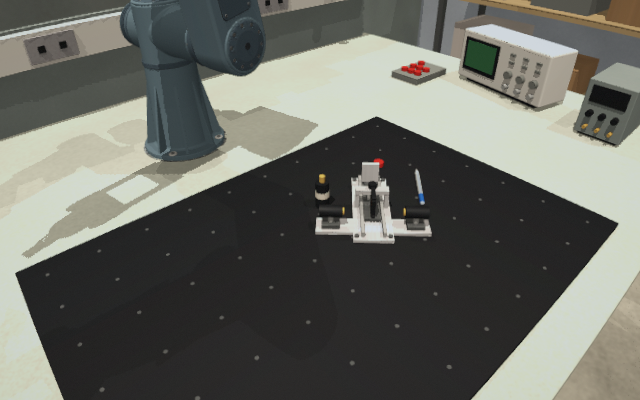

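View pics/top0.png

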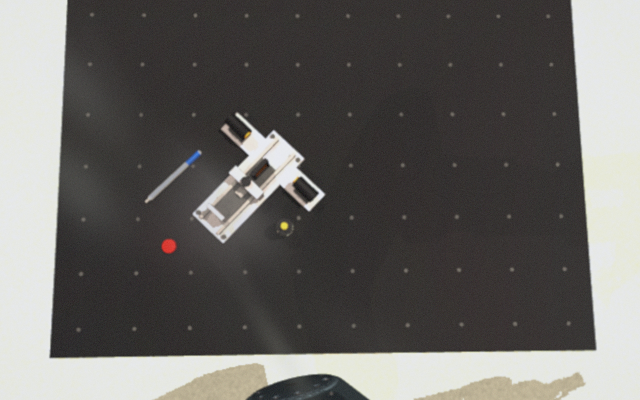

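Run:
```python
import cv2
i=cv2.imread('pics/top0.png'); cv2.imwrite('pics/top0z.png',cv2.resize(i[60:280,180:420],None,fx=3,fy=2.7,interpolation=cv2.INTER_CUBIC)[:600,:800])
```

```text
(no output)
```

View pics/top0z.png

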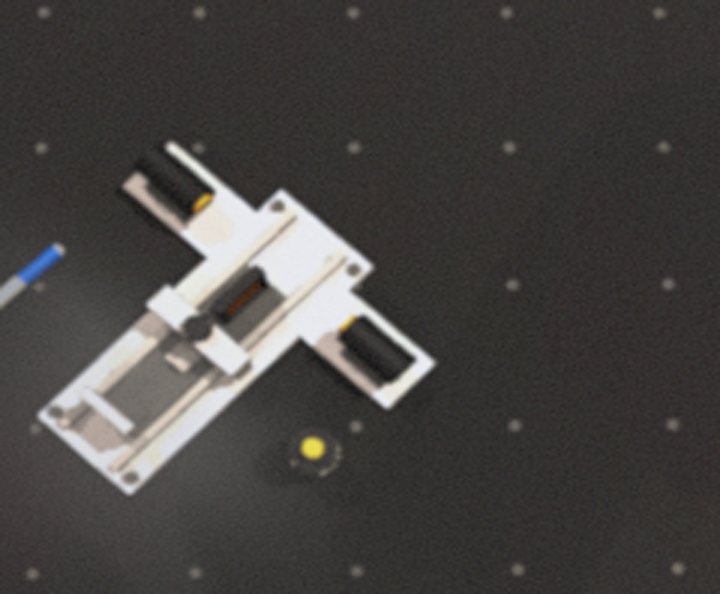

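```bash
cat > h.py <<'E'
import numpy as np,cv2
from bench import camera_model
def ray(m,uv,z):
    p=cv2.undistortPoints(np.array([[uv]],float),m['K'],m['distortion'])[0,0]
    T=m['pose'];d=T[:3,:3]@[p[0],p[1],1];o=T[:3,3]
    return o+d*(z-o[2])/d[2]
def proj(m,P):
    T=np.linalg.inv(m['pose']);r,_=cv2.Rodrigues(T[:3,:3])
    return cv2.projectPoints(np.array(P,float).reshape(-1,3),r,T[:3,3],m['K'],m['distortion'])[0][:,0]
E
python3 - <<'E'
from h import *
m=camera_model('top')
i=cv2.imread('pics/top0.png')
f=lambda u,v:(180+(u+.5)/3-.5,60+(v+.5)/2.7-.5)
C=np.array([ray(m,f(*p),.018) for p in((38,415),(130,495),(372,268),(281,190))])
print(C.round(4),[np.linalg.norm(C[k]-C[k-1]).round(4) for k in range(4)])
c=C.mean(0);d=(C[2]+C[3]-C[0]-C[1])[:2];yaw=np.arctan2(d[1],d[0]);print(c,np.degrees(yaw))
u=np.array([np.cos(yaw),np.sin(yaw)]);v=np.array([-u[1],u[0]])
print('face',c[:2]-u*.079)
for n,p,z in(('pl',(82,392),.08),('pr',(132,428),.08),('knob',(197,325),.0775),('det',(312,448),.086)):
    P=ray(m,f(*p),z)[:2]-c[:2];print(n,(P+c[:2]).round(4),(P@u).round(4),(P@v).round(4))
hsv=cv2.cvtColor(i,cv2.COLOR_BGR2HSV)
mk=((hsv[...,0]<8)&(hsv[...,1]>150)&(hsv[...,2]>100)).astype('uint8')
n,_,s,ce=cv2.connectedComponentsWithStats(mk);k=1+s[1:,4].argmax()
P=ray(m,ce[k],.022)[:2]-c[:2];print('cap',s[k],P+c[:2],P@u,P@v)
E
```

```text
[[0.5285 0.2477 0.018 ]
 [0.473  0.1903 0.018 ]
 [0.6308 0.0398 0.018 ]
 [0.687  0.0972 0.018 ]] [np.float64(0.2186), np.float64(0.0799), np.float64(0.218), np.float64(0.0804)]
[0.5798106  0.14374283 0.018     ] -43.58929214416429
face [0.52259084 0.19821208]
pl [0.5376 0.2098] -0.0762 0.0187
pr [0.514  0.1806] -0.0731 -0.0187
knob [0.5815 0.1436] 0.0013 0.0011
det [0.4999 0.076 ] -0.0112 -0.1042
cap [161 239  15  14 170] [0.46884415 0.28952479] -0.18088743981416186 0.029080371885641977
```

```bash
cat >> h.py <<'E'
from scipy.spatial.transform import Rotation as R
from bench import get_obs
c0=np.array([.5798,.1437]);yaw=np.radians(-43.6);u=np.array([np.cos(yaw),np.sin(yaw)]);v=np.array([-u[1],u[0]])
def st(tx=None,ty=0,tz=None):
    o=get_obs();M=R.from_quat(np.roll(o['eef_rot'],-1)).as_matrix();p=o['eef_pos']
    print('t',round(o['time_s'],2),'p',p.round(4),'local',((p[:2]-c0)@u).round(4),((p[:2]-c0)@v).round(4),'F',np.round(o['wrist_force'],1),'op',round(o['opening'],2),'q',np.round(o['q'],2))
    print('x',M[:,0].round(3),'y',M[:,1].round(3),'z',M[:,2].round(3))
    for s in(1,-1):
        X=np.array([*(s*v),0]);Y=np.array([0,0,-1.]);Z=np.cross(X,Y);G=np.column_stack([X,Y,Z])
        print('turn',s,np.degrees(R.from_matrix(M.T@G).as_rotvec()).round(2),'Z',Z.round(2))
    if tx is not None:
        t=np.array([*(c0+tx*u+ty*v),tz]);print('target',t.round(4),'shift tool mm',(M.T@(t-p)*1000).round(1))
E
python3 -c "
from h import *
st(-.13,0,.2)"
```

```text
t 0.15 p [ 0.2301 -0.5265  0.2306] local 0.2089 -0.7265 F [-0.8  0.5 -0.4] op 1.0 q [-1.37  0.18  1.61  0.    1.35 -0.21]
x [ 0.4   -0.916 -0.001] y [-0.     0.001 -1.   ] z [0.916 0.4   0.   ]
turn 1 [-8.0000e-02 -1.1281e+02 -3.0000e-02] Z [-0.72  0.69  0.  ]
turn -1 [ 3.000e-02  6.719e+01 -7.000e-02] Z [ 0.72 -0.69  0.  ]
target [0.4857 0.2334 0.2   ] shift tool mm [-594.    31.5  538.3]
```

```bash
for i in 1; do python3 -m jog '[[0,0,15,0,-2,0,1],[0,0,30,0,-4,0,1],[0,0,38,0,-4.7,0,1],[0,0,38,0,-4.7,0,1],[0,0,38,0,-4.7,0,1],[0,0,38,0,-4.7,0,1],[0,0,38,0,-4.7,0,1],[0,0,38,0,-4.7,0,1]]'; done; python3 -c "
from h import *
st(-.13,0,.2)"
```

```text
time_s: 0.82
eef_pos: [0.4416, -0.3574, 0.231]
eef_rot: [0.68, -0.68, 0.195, -0.195]
wrist_force: [0.8, -0.7, -0.3]
opening: -0.002
t 0.82 p [ 0.4416 -0.3574  0.231 ] local 0.2455 -0.4582 F [ 0.8 -0.7 -0.3] op -0.0 q [-0.89  0.17  1.62  0.    1.35 -0.33]
x [ 0.848 -0.53  -0.   ] y [-0.  0. -1.] z [0.53  0.848 0.   ]
turn 1 [-2.000e-02 -7.838e+01 -0.000e+00] Z [-0.72  0.69  0.  ]
turn -1 [ 0.0000e+00  1.0162e+02 -2.0000e-02] Z [ 0.72 -0.69  0.  ]
target [0.4857 0.2334 0.2   ] shift tool mm [-275.5   31.1  524.4]
```

```bash
python3 -m jog '[[0,0,40,0,-4.9,0,1],[0,0,40,0,-4.9,0,1],[0,0,40,0,-4.9,0,1],[0,0,40,0,-4.9,0,1],[0,0,40,0,-4.9,0,1],[0,0,40,0,-4.9,0,1],[0,0,40,0,-4.9,0,1],[0,0,40,0,-4.9,0,1]]';python3 -m jog '[[0,0,38,0,-4.9,0,1],[0,0,38,0,-4.9,0,1],[0,0,38,0,-4.9,0,1],[0,0,36,0,-4.9,0,1],[0,0,30,0,-4.9,0,1],[0,0,25,0,-4.9,0,1],[0,0,10,0,-4.9,0,1],[0,0,0,0,-4.9,0,1]]'; python3 -c "
from h import *
st(-.13,0,.2)"
```

```text
time_s: 1.48
eef_pos: [0.522, -0.0537, 0.2311]
eef_rot: [0.706, -0.706, -0.045, 0.045]
wrist_force: [0.9, -0.0, -1.0]
opening: -0.004
time_s: 2.15
eef_pos: [0.4511, 0.1474, 0.231]
eef_rot: [0.65, -0.649, -0.28, 0.28]
wrist_force: [0.3, -0.2, -0.0]
opening: -0.0
t 2.15 p [0.4511 0.1474 0.231 ] local -0.0958 -0.0861 F [ 0.3 -0.2 -0. ] op -0.0 q [ 0.06 -0.05  1.85  0.    1.34 -0.75]
x [ 0.687  0.727 -0.   ] y [-0.001  0.001 -1.   ] z [-0.727  0.687  0.001]
turn 1 [-0.07  0.22 -0.02] Z [-0.72  0.69  0.  ]
turn -1 [-2.0000e-02 -1.7978e+02  1.0000e-01] Z [ 0.72 -0.69  0.  ]
target [0.4857 0.2334 0.2   ] shift tool mm [86.2 31.  33.9]
```

```bash
python3 -m jog '[[20,0,10,0,0.2,0,1],[30,0,12,0,0,0,1],[26,0,12,0,0,0,1],[10,15,0,0,0,0,1],[0,16,0,0,0,0,1],[0,0,0,0,0,0,1],[0,0,0,0,0,0,1]]'
python3 - <<'E'
from h import *
from bench import camera
st(-.12,0,.05)
for n in('top','wrist','scene'):
    m=camera_model(n);i=camera(n);cv2.imwrite(f'pics/{n}1.png',i)
    c=lambda x,y,z:[*(c0+x*u+y*v),z]
    print(n,proj(m,[c(-.079,0,.08),c(-.079,.019,.08),c(-.079,-.019,.08),c(-.11,.04,.018),c(-.11,-.04,.018)]).round(0).tolist())
E
```

```text
time_s: 2.73
eef_pos: [0.487, 0.2306, 0.1992]
eef_rot: [0.651, -0.651, -0.275, 0.277]
wrist_force: [-0.0, 0.9, -0.2]
opening: -0.0
t 2.73 p [0.487  0.2306 0.1992] local -0.1271 -0.0011 F [-0.   0.9 -0.2] op -0.0 q [ 0.22  0.13  1.73 -0.    1.28 -0.58]
x [ 0.694  0.719 -0.003] y [-0.003 -0.001 -1.   ] z [-0.719  0.694  0.002]
turn 1 [-0.1  -0.39 -0.15] Z [-0.72  0.69  0.  ]
turn -1 [ 2.4000e-01  1.7961e+02 -1.6000e-01] Z [ 0.72 -0.69  0.  ]
target [0.4929 0.2265 0.05  ] shift tool mm [  1.5 149.2  -7.4]
top [[214.0, 213.0], [206.0, 206.0], [221.0, 221.0], [192.0, 214.0], [223.0, 243.0]]
wrist [[324.0, 243.0], [344.0, 243.0], [304.0, 243.0], [359.0, 194.0], [288.0, 195.0]]
scene [[371.0, 161.0], [379.0, 162.0], [362.0, 161.0], [386.0, 178.0], [351.0, 177.0]]
```

View pics/wrist1.png

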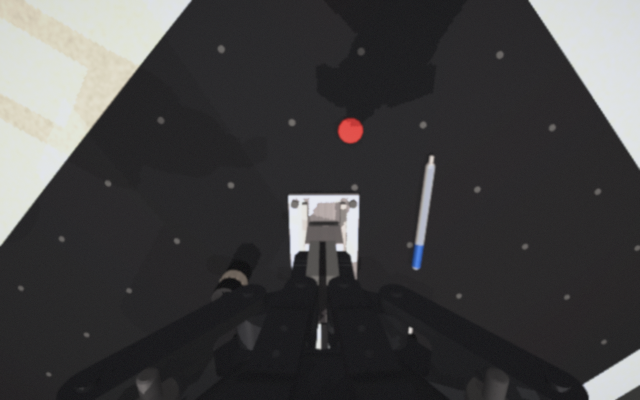

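View pics/scene1.png

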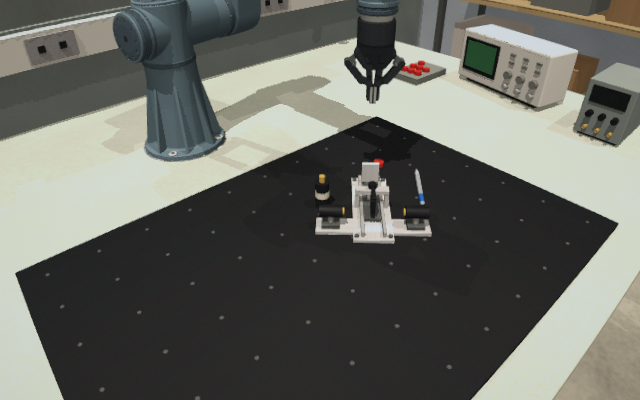

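```bash
python3 -m jog '[[1,20,0,0,-0.4,0,1],[0,35,0,0,0,0,1],[0,35,0,0,0,0,1],[0,30,0,0,0,0,1],[0,20,0,0,0,0,1],[0,7,0,0,0,0,1],[0,0,0,0,0,0,1],[0,0,0,0,0,0,1]]'
python3 - <<'E'
from h import *
from bench import camera
st(-.095,0,.052)
for n in('top','wrist','scene'):
    i=camera(n);cv2.imwrite(f'pics/{n}2.png',i)
i=cv2.imread('pics/scene2.png');cv2.imwrite('pics/scene2z.png',cv2.resize(i[90:250,290:450],None,fx=3.7,fy=3.7,interpolation=cv2.INTER_CUBIC))
E
```

```text
time_s: 3.55
eef_pos: [0.4898, 0.2315, 0.0546]
eef_rot: [-0.65, 0.65, 0.279, -0.278]
wrist_force: [-0.1, -0.9, 0.3]
opening: 0.001
t 3.55 p [0.4898 0.2315 0.0546] local -0.1257 0.0015 F [-0.1 -0.9  0.3] op 0.0 q [ 0.22  0.34  1.81 -0.    0.99 -0.59]
x [0.69  0.724 0.001] y [ 0.002  0.    -1.   ] z [-0.724  0.69  -0.001]
turn 1 [ 0.06 -0.03  0.08] Z [-0.72  0.69  0.  ]
turn -1 [-1.3000e-01  1.7997e+02  9.0000e-02] Z [ 0.72 -0.69  0.  ]
target [0.511  0.2092 0.052 ] shift tool mm [ -1.5   2.7 -30.7]
```

View pics/scene2z.png

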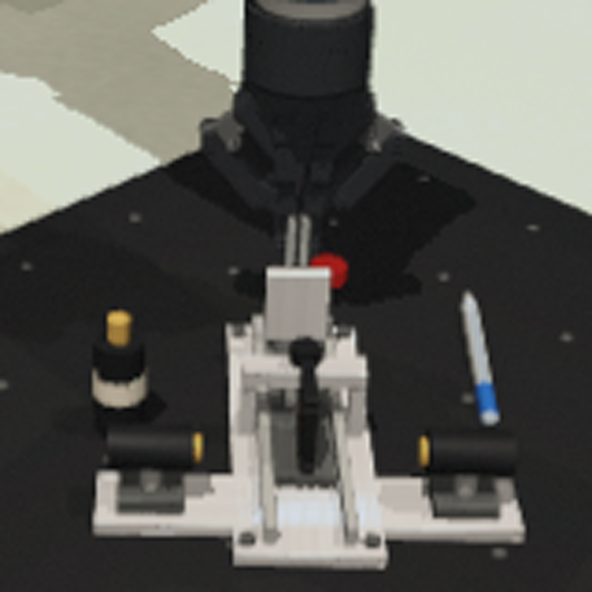

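View pics/wrist2.png

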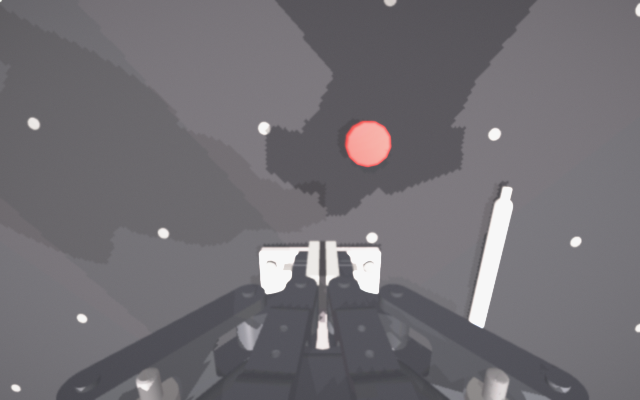

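```bash
python3 -m jog '[[-1.5,2,-8,0,0,0,1],[0,0,-12,0,0,0,1],[0,0,-8,0,0,0,1],[0,0,-4,0,0,0,1],[0,0,-4,0,0,0,1],[0,0,0,0,0,0,1],[0,0,0,0,0,0,1]]';python3 -c "
from h import *
st(-.046,0,.052);F=get_obs()['wrist_force'];print('Fu',F[:2]@u)"
```

```text
time_s: 4.28
eef_pos: [0.5138, 0.2053, 0.0512]
eef_rot: [0.65, -0.65, -0.278, 0.278]
wrist_force: [-0.7, -0.6, -0.4]
opening: -0.003
t 4.28 p [0.5138 0.2053 0.0512] local -0.0903 -0.0009 F [-0.7 -0.6 -0.4] op -0.0 q [ 0.17  0.37  1.78  0.    0.99 -0.64]
x [ 0.69   0.724 -0.   ] y [-0.  0. -1.] z [-0.724  0.69   0.   ]
turn 1 [-0.01 -0.03 -0.01] Z [-0.72  0.69  0.  ]
turn -1 [ 2.0000e-02  1.7997e+02 -2.0000e-02] Z [ 0.72 -0.69  0.  ]
target [0.5465 0.1754 0.052 ] shift tool mm [  0.9  -0.8 -44.3]
Fu -0.12685145081228072
```

No contact yet. Small steps to find it.

```bash
for a in 1; do python3 -m jog '[[0.5,0,-2,0,0,0,1],[0,0,0,0,0,0,1]]';python3 -c "
from h import *
F=get_obs()['wrist_force'];print('Fu',F[:2]@u,(get_obs()['eef_pos'][:2]-c0)@u)"; python3 -m jog '[[0.5,0,-2,0,0,0,1],[0,0,0,0,0,0,1]]';python3 -c "
from h import *
F=get_obs()['wrist_force'];print('Fu',F[:2]@u,(get_obs()['eef_pos'][:2]-c0)@u)"; python3 -m jog '[[0,0,-2,0,0,0,1],[0,0,0,0,0,0,1]]';python3 -c "
from h import *
F=get_obs()['wrist_force'];print('Fu',F[:2]@u,(get_obs()['eef_pos'][:2]-c0)@u)"; done
```

```text
time_s: 4.45
eef_pos: [0.5148, 0.2047, 0.051]
eef_rot: [0.65, -0.65, -0.278, 0.279]
wrist_force: [-3.3, 0.3, 1.4]
opening: -0.0
Fu -2.616831693015667 -0.08907213626346133
time_s: 4.62
eef_pos: [0.5166, 0.2035, 0.0509]
eef_rot: [0.65, -0.65, -0.278, 0.279]
wrist_force: [-3.8, 0.2, 0.5]
opening: -0.004
Fu -2.9162701058248692 -0.08698700489620027
time_s: 4.78
eef_pos: [0.5183, 0.2019, 0.0509]
eef_rot: [0.65, -0.65, -0.278, 0.279]
wrist_force: [-4.9, 0.3, -0.3]
opening: -0.001
Fu -3.754082517587074 -0.08466943148038181
```

```bash
python3 -m jog '[[0,0,-5,0,0,0,1],[0,0,-6,0,0,0,1],[0,0,-6,0,0,0,1],[0,0,-6,0,0,0,1],[0,0,-6,0,0,0,1],[0,0,-5,0,0,0,1],[0,0,-2,0,0,0,1],[0,0,0,0,0,0,1]]';python3 - <<'E'
from h import *
from bench import camera
st(-.046,0,.052);F=get_obs()['wrist_force'];print('Fu',F[:2]@u)
i=camera('scene');cv2.imwrite('pics/scene3z.png',cv2.resize(i[90:250,290:450],None,fx=3.7,fy=3.7,interpolation=cv2.INTER_CUBIC))
E
```

```text
time_s: 5.45
eef_pos: [0.5444, 0.177, 0.0509]
eef_rot: [0.65, -0.65, -0.278, 0.279]
wrist_force: [-5.6, 3.4, 1.1]
opening: -0.001
t 5.45 p [0.5444 0.177  0.0509] local -0.0486 -0.0002 F [-5.6  3.4  1.1] op -0.0 q [ 0.11  0.4   1.73  0.    1.01 -0.7 ]
x [ 0.69   0.724 -0.001] y [-0.002  0.    -1.   ] z [-0.724  0.69   0.001]
turn 1 [-0.08 -0.03 -0.06] Z [-0.72  0.69  0.  ]
turn -1 [ 9.0000e-02  1.7997e+02 -1.2000e-01] Z [ 0.72 -0.69  0.  ]
target [0.5465 0.1754 0.052 ] shift tool mm [ 0.3 -1.1 -2.6]
Fu -6.386679711588807
```

View pics/scene3z.png

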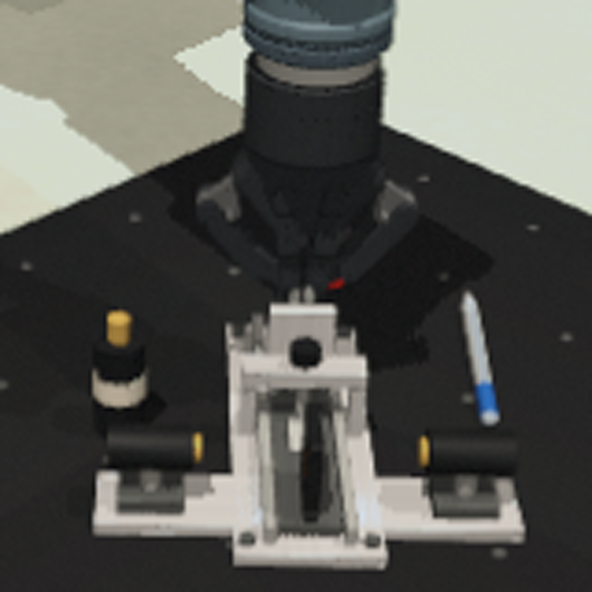

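```bash
python3 -m jog '[[0,0,-1.5,0,0,0,1],[0,0,0,0,0,0,1],[0,0,2,0,0,0,1],[0,0,3,0,0,0,1],[0,0,4,0,0,0,1],[0,0,4,0,0,0,1],[0,0,5,0,0,0,1],[0,0,6,0,0,0,1]]'; python3 -m jog '[[0,0,8,0,0,0,1],[0,0,12,0,0,0,1],[0,0,12,0,0,0,1],[0,0,12,0,0,0,1],[0,0,8,0,0,0,1],[0,0,4,0,0,0,1],[0,0,0,0,0,0,1],[0,0,0,0,0,0,1]]'
python3 - <<'E'
from h import *
from bench import camera
st(-.046,0,.052);F=get_obs()['wrist_force'];print('Fu',F[:2]@u)
i=camera('scene');cv2.imwrite('pics/scene4z.png',cv2.resize(i[90:250,290:450],None,fx=3.7,fy=3.7,interpolation=cv2.INTER_CUBIC))
E
```

```text
time_s: 6.17
eef_pos: [0.5298, 0.1927, 0.0518]
eef_rot: [-0.65, 0.65, 0.279, -0.278]
wrist_force: [0.2, 0.3, 0.4]
opening: -0.006
time_s: 6.83
eef_pos: [0.4881, 0.2316, 0.0515]
eef_rot: [-0.65, 0.65, 0.279, -0.279]
wrist_force: [0.5, -0.1, -0.2]
opening: 0.0
t 6.83 p [0.4881 0.2316 0.0515] local -0.127 0.0005 F [ 0.5 -0.1 -0.2] op 0.0 q [ 0.22  0.34  1.82 -0.    0.98 -0.59]
x [0.689 0.725 0.   ] y [ 0.001 -0.    -1.   ] z [-0.725  0.689 -0.   ]
turn 1 [0.03 0.04 0.02] Z [-0.72  0.69  0.  ]
turn -1 [ 3.0000e-02 -1.7996e+02 -4.0000e-02] Z [ 0.72 -0.69  0.  ]
target [0.5465 0.1754 0.052 ] shift tool mm [ -0.5  -0.5 -81. ]
Fu 0.43192229411181704
```

View pics/scene4z.png

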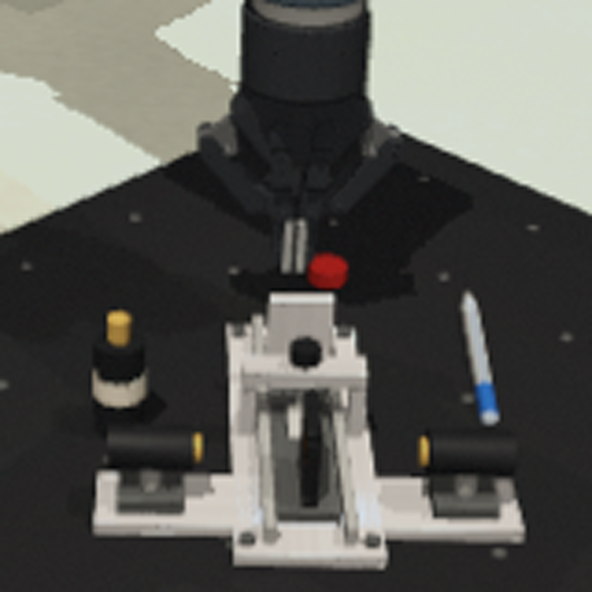

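```bash
python3 -m jog '[[0,-15,0,0,0,0,1],[0,-30,0,0,0,0,1],[0,-35,0,0,0,0,1],[0,-35,0,0,0,0,1],[0,-20,0,0,0,0,1],[0,-5,0,0,0,0,1],[0,0,0,0,0,0,1],[0,0,0,0,0,0,1]]'
python3 - <<'E'
from h import *
from bench import camera
i=camera('scene');m=camera_model('scene');cv2.imwrite('pics/scene5.png',i)
a=cv2.imread('pics/scene0.png')
# push plate top edge: compare predicted rows for slide 0 / 30 mm
c=lambda x,y,z:[*(c0+x*u+y*v),z]
for s in(0,.03,.04):print(s,proj(m,[c(-.071+s,.019,.08),c(-.071+s,-.019,.08)]).round(1).tolist())
for n,im in(('before',a),('after',i)):
    g=cv2.cvtColor(im,cv2.COLOR_BGR2HSV)
    col=im[150:190,366:369].mean((1,2)).round(0);print(n,'col rows150+',col.astype(int).tolist())
    mk=((g[...,0]<8)&(g[...,1]>150)&(g[...,2]>90)).astype('uint8');mk[:140]=0
    k,_,s,ce=cv2.connectedComponentsWithStats(mk);j=1+s[1:,4].argmax();print('cap',s[j],ce[j])
    for nm,roi in(('pen',np.s_[165:210,410:430]),('det',np.s_[170:212,310:334])):
        d=np.abs(i[roi].astype(int)-a[roi]);print(nm,'diff mean/max',d.mean(),d.max())
cv2.imwrite('pics/scene5z.png',cv2.resize(i[130:250,290:450],None,fx=4.5,fy=4.5,interpolation=cv2.INTER_CUBIC))
t=camera('top');cv2.imwrite('pics/top5z.png',cv2.resize(t[60:280,130:370],None,fx=3,fy=2.7,interpolation=cv2.INTER_CUBIC))
E
```

```text
time_s: 7.55
eef_pos: [0.4878, 0.231, 0.1905]
eef_rot: [0.65, -0.65, -0.278, 0.279]
wrist_force: [-0.7, -0.8, 0.1]
opening: 0.002
0 [[379.6, 163.4], [362.2, 163.2]]
0.03 [[380.6, 170.7], [362.8, 170.5]]
0.04 [[381.0, 173.2], [363.0, 173.0]]
before col rows150+ [37, 38, 38, 37, 37, 38, 37, 37, 37, 38, 38, 55, 153, 212, 200, 153, 153, 153, 153, 152, 153, 153, 152, 152, 152, 152, 151, 151, 151, 151, 151, 137, 94, 79, 73, 88, 137, 163, 177, 194]
cap [373 158  11  10  54] [379.31481481 161.5       ]
pen diff mean/max 0.9522222222222222 6
det diff mean/max 2.6541005291005293 11
after col rows150+ [38, 37, 35, 25, 23, 22, 22, 22, 21, 27, 37, 37, 38, 37, 37, 38, 38, 38, 37, 149, 212, 198, 140, 152, 151, 152, 152, 152, 152, 151, 151, 148, 140, 129, 126, 133, 148, 152, 166, 183]
cap [373 159  11   9  87] [377.89655172 162.93103448]
pen diff mean/max 0.9522222222222222 6
det diff mean/max 2.6541005291005293 11
```

View pics/scene5z.png

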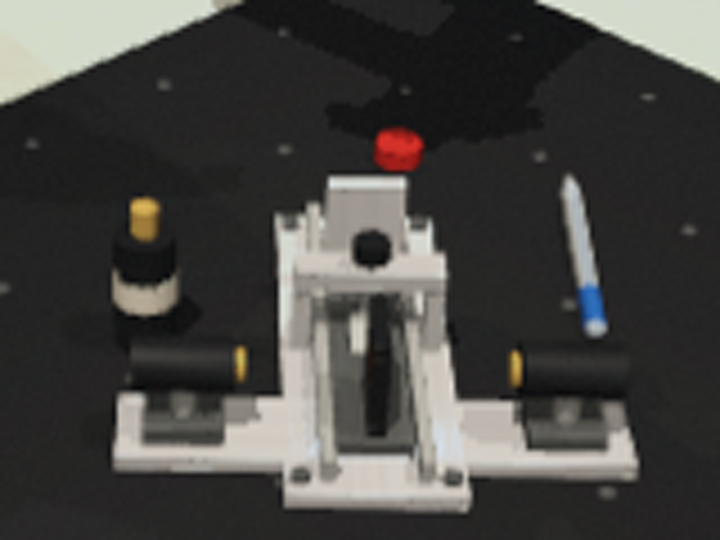

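View pics/top5z.png

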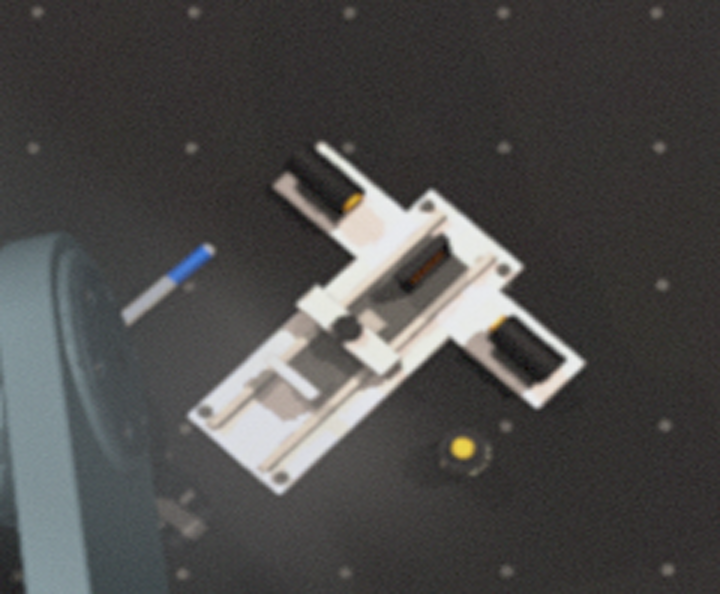

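```bash
python3 -c "
from bench import *
hand_in()"
```

```text
the job is handed in; nothing more can be done
```

The slide is latched in its middle position with the filter in the beam, and the job is handed in. I pushed the outer face of the push plate with the shut fingertips, to about 42 mm of travel. The push force read about 6.4 N just before the final 1.5 mm. I then backed off along the same line and raised the gripper clear, at about 7.6 s on the robot's clock.

**Latch:** in the scene view the plate's top edge moved about 7.3 px, which is what 30 mm of travel predicts. The top view shows the filter in line with the two tubes and the tooth past the bridge. The knob looks down again, though I did not measure its height.

**Contact:** the wrist force was back to its noise level once the fingers were withdrawn.

**Loose items:** the pen and detector areas are unchanged between the before and after pictures, apart from noise. The red cap's measured centre shifted about 1.4 px in each direction. I put that down to the plate no longer hiding part of it, because its outline stayed within 1 px and the fingers passed well above it. No check failed or disagreed.

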